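# Lever-lift toolbox: open, show, ease shut

### The job

Show what is inside the aluminium toolbox: gently press the paddle of its side lever down with your fingertips until the lid stands fully open, and hold it open for a full two seconds. Then let the paddle come up slowly under your fingers, so that the lid is eased fully shut over two seconds or more and does not slam, and move clear. Do not touch the lid itself, do not grip or force the lever, and leave the mug, spool core and fan guard ring where they are.

Things in the scene. Friction and masses are not known exactly. Their poses are not given: they have to be found in the camera images.
- toolbox: Aluminium toolbox, black corners, 200 mm deep (x), 220 mm wide (y), 130 mm high without lid, screwed down on the 22 mm teak board. Origin: centre of its underside. Its front looks along its own -x, roughly towards the robot; lid hinged along the top back edge; lever along its left side (+y). Two hex keys lie inside.
- lid (a joint): Lid hinge angle in rad: 0 shut, 0.8 fully open. A pushrod links it to the lever: pressing the lever raises it, 2 rad of lid per rad of lever. The lid weighs about 0.4 kg and falls shut by itself, taking the lever up with it, if the lever is let go. Lid: 206 by 226 by 12 mm, black handle to 32 mm above its underside.
- lid_lip (a point): Middle of the lid's front top edge, 200 mm from the hinge line.
- lever (a joint): Lever angle in rad: 0 up (lid shut), 0.4 down at its stop (lid fully open). Its pivot is on the box's left side, 2 mm behind the box's middle, 85 mm above the box's underside, axis along the box's y. The stop is slightly springy; pressing a little short of it is enough.
- mug: Small brown mug, 70 mm across, 75 mm high, handle along its +y. Origin: centre of its underside. Loose, to be left alone.
- spool_core: Yellow plastic spool core standing on end, 60 mm across its flanges, 48 mm high. Origin: centre of its underside. Loose, to be left alone.
- fan_guard: Black plastic fan guard ring lying flat, 120 mm across, 8 mm thick. Origin: centre of its underside. Loose, to be left alone.
- paddle (a point): Black rubber-faced plate, 50 mm (box's x) by 60 (y) by 8, on the front end of the red lever bar, ahead of the box's front left corner. The point is the centre of its top face, turning with the lever. Lid shut: face slopes 0.2 rad, higher away from the box; centre 136 mm above the board. It goes almost straight down by 70 mm to its stop; needs about 5 N; comes back up by itself.

How it is judged (in metres and radians):
On the way, in this order (a step that is already met when the one before it is completed fails the run):
1. the lid is held fully open by fingertips pressing the paddle (value of joint lid above 0.66 rad and contact force between the fingers and lever above 0.3 N), for 1.6 s.
2. the lid is let halfway down with the fingertips still on the paddle (value of joint lid between 0.03 and 0.35 rad and contact force between the fingers and lever above 0.2 N), for 0.1 s.
3. the lid is shut (value of joint lid below 0.03 rad), for 0.2 s.
At the end, for the whole second after the job is handed in: The lid is shut (within 0.03 rad) and at rest after having been held open beyond 0.66 rad for 1.6 s by the paddle; mug, spool core and fan guard stand upright within 25 mm of where they were (value of joint lid below 0.03 rad and velocity of joint lid between -0.05 and 0.05 rad/s and distance of each of mug, spool_core, fan_guard from where it was at the start of the episode below 0.025 m and angle between each of mug, spool_core, fan_guard's own z axis and vertical below 0.15 rad); the robot touches nothing.
It fails at once if the lid slams: it falls faster than 1.5 rad/s in the lower part of its travel (value of joint lid below 0.5 rad and velocity of joint lid below -1.5 rad/s).
It fails at once if the lid itself is touched (contact force between any of the fingers, the arm and lid above 1 N).
It fails at once if the lever is gripped or forced, with more than 36 N on it in all (contact force between the fingers and lever above 36 N).
It fails at once if the mug, spool core or fan guard is pushed, lifted or carried off (distance of any of mug, spool_core, fan_guard from where it was at the start of the episode above 0.025 m or angle between any of mug, spool_core, fan_guard's own z axis and vertical above 0.4 rad).
It also fails if it takes over 45 s, if anything falls off the work surface, if the arm or the gripper's body presses on something with over 40 N, if the wrist force passes 120 N, or if a joint passes its speed limit or range.

### The arm

A 7-joint arm with a two-finger parallel gripper is mounted at the origin on the work surface. World frame = base frame: x ahead of the robot, y to its left, z up, the work surface at z = 0. Lengths are in m, angles in degrees, forces in N, time in s.
With the tool pointing down it reaches from about 0.4 to 0.875 m from the base axis. Payload 6.5 kg.
Tool frame: the origin (TCP) lies midway between the tips of the shut fingers; the grasp point (between the pads) lies 19 mm behind it; z points along the fingers, y is the line along which they close (so a half turn about z gives the same grasp; the last joint's range is limited). The gripper opens to 85 mm and grips with 20 to 120 N. Pads are 22 mm wide; open, the fingers measure 114 mm over their backs; the gripper's body (76 mm by 85 mm) begins 54 mm behind the grasp point. The pads swing forward as they close: fully open they stand 13 mm farther back than shut.
Start: joints at [-74.725, 30.733, -0.252, 88.115, 0.149, 61.152, -4.079], TCP at [0.212, 0.614, 0.193] pointing down, gripper open.
Joint ranges: [-154.64, 154.64], [-21.42, 123.67], [-72.66, 72.17], [13.99, 137.28], [-74.86, 254.86], [10.95, 109.41], [-158.01, 158.01]. Speed limits (degrees/s): [136.94, 136.94, 180, 180, 180, 180, 180].

### API

Orientations are given as a 3x3 rotation matrix whose columns are the frame's x, y, z axes.
In Python, from cell import manip gives the robot as it stands.
- The arm moves only by the shell command python3 -m crank 'ROWS' [OPENING]. ROWS is JSON, a list of rows, each an object with "linear": the shift along the tool's x, y, z each as a share of 500 mm, from -1 to 1, a list of three; "yaw": the turn about the tool's z as a share of 0.5 rad, from -1 to 1. A call has 1 to 8 rows; each row is the pose to reach, as a shift and turn from the pose commanded when the call began, along the tool's axes at that moment; what a row does not reach only later rows make up. A row lasts 1/12 s, in which the tool goes at most 41.7 mm and 7.16 degrees, less where a joint would pass 70% of its speed; a pose out of reach is approached as far as the arm can. A call with a number of a shift or a turn outside -1 to 1 is refused whole. A call with a gripper value outside its range is refused whole. OPENING is the opening, from -1 (shut) to 1 (fully open), set as the call begins (- or left out, the last holds). The fingers move at their own pace and stop on an object; the grip force is fixed at half the most. Time passes only in rows, so rows that repeat a pose let the fingers close. It gives the time, the measured TCP pose, the force, the opening and the grip force at its end, in the units of the state.
- manip.observe(): the state, without advancing time (a new reading comes with each control period).
- manip.snapshot(name): name is "scene" or "top" or "wrist"; returns (picture, depth): 480x640x3 uint8, red, green, blue; 480x640 float32, m along the optical axis (not along the pixel's ray), 0 where there is no reading.
- manip.get_calibration(name): a dict with "fx", "fy", "cx", "cy" (pixels), "position" and "rotation" of the camera in the world. Camera axes: x right, y up, looking along -z (the intrinsics and any distortion apply to the point x, -y, -z); pixel columns grow to the right and rows downward; lengths in m; the calibration is good to about 2 mm. The wrist camera is an equidistant fisheye: a pixel r from the principal point sees the ray r / f radians off the axis. A picture is of the moment at which its call begins: read the wrist's pose just before it. get_calibration takes no time and is no camera call; for the wrist camera it gives the pose at the moment of the call.
- manip.hand_in(): hands the job in; it is judged then, once.
Trained networks look in the newest picture that a camera, given by its name, has taken for a name from the list of things; names that differ only in an ending like _2 or _b are one class to them, and where a whole thing is asked for, a point or a joint stands for the part that bears it (a point fixed in the world has none). Each returns a list of dicts, best first, with "p" (0 to 1); they miss things now and then, are a little off and sometimes report something else, mostly with a low value. They report only what shows in the picture. A call takes as long as a camera call.
- manip.boxes_of(camera, label): "extent" ([centre column, centre row, width, height] in pixels, round what is visible of it).
- manip.spot_point(camera, label): "position" ([column, row] in pixels: a listed point, or the origin of a listed thing).
The state is a dict: "time_s": time; "joint_pos": joint angles; "qvel": joint speeds; "joint_torque": joint torques, N m; "tool_pos": TCP position; "tool_rot": TCP orientation; "wrist_force": force on the tool from outside, world axes, zero at the start; "ft_torque": the same for the moment, N m; "gripper_width": finger opening in m; "gripper_force": force on a finger pad.
Only numpy, scipy, OpenCV 4.12 (cv2) and the standard library are available. Lean on these libraries where they do the work, as an engineer would, in place of code of your own. Each camera call takes 0.05 s, during which the arm holds its last target. There are 200 camera calls.

## Working session

There is one attempt and no reset: what is moved stays moved. The work goes in short steps, Python scripts to look and compute and a shell command to move; the robot and the scene stay as the last step left them, time stands still between calls to the robot, and variables do not carry over. Pictures are saved under pics/ and viewed, at most 10 in all, crops included, and the job is handed in when it is done.

```bash
mkdir -p pics
cat > h.py <<'E'
import numpy as np, cv2
from cell import manip
def w(cam,depth,u,v,c=None,win=2):
    c=c or manip.get_calibration(cam)
    u0,v0=int(round(u)),int(round(v))
    p=depth[max(0,v0-win):v0+win+1,max(0,u0-win):u0+win+1]; d=np.median(p[p>0])
    q=np.array([(u-c["cx"])/c["fx"]*d,-(v-c["cy"])/c["fy"]*d,-d])
    return np.array(c["position"])+np.array(c["rotation"])@q
E
python3 - <<'E'
from h import *
np.set_printoptions(precision=3,suppress=True)
s=manip.observe();print(s["time_s"],s["tool_pos"],np.array(s["tool_rot"]),s["gripper_width"])
for cam in("scene","top"):
    im,d=manip.snapshot(cam);cv2.imwrite(f"pics/{cam}0.png",im[:,:,::-1]);np.save(f"{cam}0.npy",d)
    c=manip.get_calibration(cam)
    for l in("paddle","lid_lip","toolbox","mug","spool_core","fan_guard"):
        for r in manip.spot_point(cam,l)[:2]:
            print(cam,l,round(r["p"],2),np.array(r["position"]),w(cam,d,*r["position"],c))
E
```

```text
0.0 [0.212 0.614 0.192] [[-0.945  0.327 -0.   ]
 [ 0.327  0.945 -0.002]
 [-0.    -0.002 -1.   ]] 0.08558587927484668
scene paddle 0.8 [344.5 294.4] [0.492 0.058 0.158]
scene lid_lip 0.55 [374.9 222.7] [ 0.542 -0.088  0.167]
scene toolbox 0.83 [337.4 244.1] [ 0.561 -0.008  0.167]
scene mug 0.59 [250.7 330.1] [0.59  0.174 0.094]
scene fan_guard 0.93 [460.2 270.4] [ 0.408 -0.208  0.024]
scene fan_guard 0.53 [343.3 293.6] [0.494 0.059 0.159]
top paddle 0.94 [274.5 325.6] [0.494 0.056 0.159]
top paddle 0.74 [353.5 299.5] [ 0.533 -0.084  0.028]
top lid_lip 0.86 [356.7 301.2] [ 0.529 -0.09   0.025]
top toolbox 0.78 [362.2 249.4] [ 0.618 -0.094  0.165]
top mug 0.74 [222.9 258.3] [0.617 0.162 0.028]
top mug 0.58 [355.7 295.3] [ 0.541 -0.081  0.165]
top spool_core 0.67 [347. 344.] [ 0.453 -0.068  0.071]
top fan_guard 0.88 [423.2 363.8] [ 0.408 -0.212  0.024]
```

View pics/scene0.png

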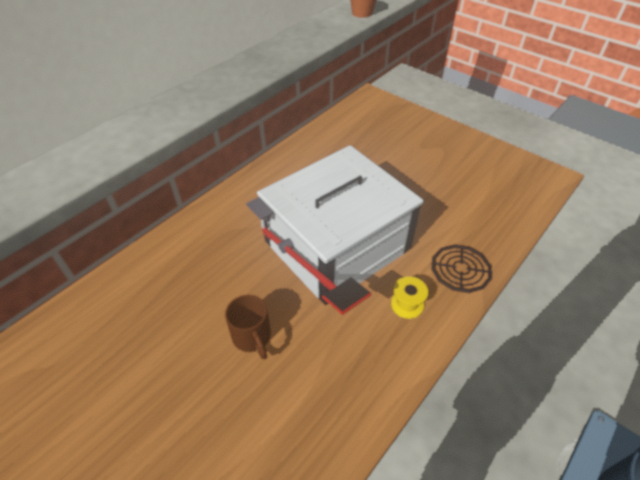

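View pics/top0.png

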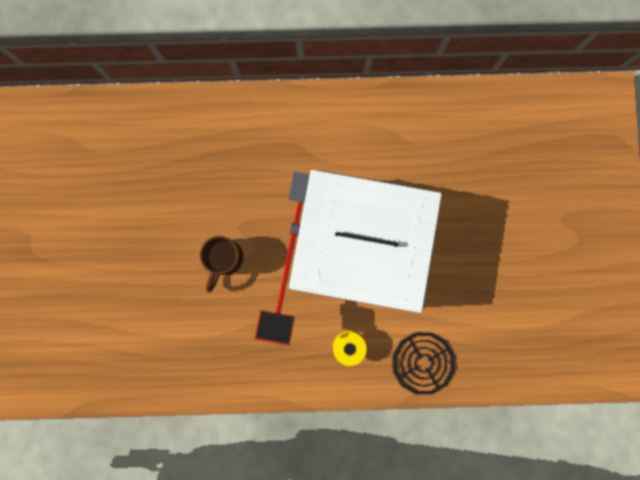

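The scene view shows the box with its red lever, and the paddle at about (345,293), the mug at (248,323), the spool at (410,297) and the guard ring at (462,268). In the top view the paddle is at (275,327), clear of the lid's front left corner at (291,290), and the box is yawed about -9°. The paddle height of 0.158 fits 0.022 + 0.136.

Run:
```python
from h import *
np.set_printoptions(precision=3,suppress=True)
im=cv2.imread("pics/top0.png");d=np.load("top0.npy");c=manip.get_calibration("top")
v,u=np.mgrid[0:480,0:640];q=np.stack([(u-c["cx"])/c["fx"]*d,-(v-c["cy"])/c["fy"]*d,-d],-1)
P=q@np.array(c["rotation"]).T+np.array(c["position"])
m=(d>0)&(P[...,2]>.12)&(P[...,2]<.2)
pd=m&(u>250)&(u<297)&(v>308)&(v<348); pd&=im.max(2)<90
pts=P[pd];print("paddle",len(pts),pts.mean(0),pts.min(0),pts.max(0)); print(cv2.minAreaRect(pts[:,:2].astype(np.float32)))
A=np.c_[pts[:,:2]-pts[:,:2].mean(0),np.ones(len(pts))];print("slope",np.linalg.lstsq(A,pts[:,2],rcond=None)[0])
ld=m&(im.min(2)>185)&(u>285)&(u<445)&(v>165)&(v<315);l=P[ld]
r=cv2.minAreaRect(l[:,:2].astype(np.float32));print("lid",l[:,2].mean(),r)
print(cv2.boxPoints(r))
s=manip.observe();T=np.array(s["tool_rot"])
a=np.deg2rad(-9.5);bx=np.array([np.cos(a),np.sin(a),0]);by=np.array([-np.sin(a),np.cos(a),0])
g=np.append(pts.mean(0)[:2],.22)-6*.001*bx+.003*by
print("goal",g,"share",T.T@(g-np.array(s["tool_pos"]))/.5)
```

```text
paddle 845 [0.493 0.056 0.159] [0.467 0.027 0.15 ] [0.518 0.086 0.167]
((0.4926650822162628, 0.05609571188688278), (0.05421970412135124, 0.04371575638651848), 78.75344848632812)
slope [-0.198  0.039  0.159]
lid 0.1654209334354683 ((0.6337648034095764, -0.09936121106147766), (0.22490110993385315, 0.2043771743774414), 78.1522445678711)
[[ 0.511 -0.188]
 [ 0.711 -0.23 ]
 [ 0.757 -0.01 ]
 [ 0.557  0.032]]
goal [0.487 0.06  0.22 ] share [-0.882 -0.868 -0.053]
```

```bash
python3 -m crank '[{"linear":[-0.06,-0.06,-0.02],"yaw":-0.1},{"linear":[-0.12,-0.12,-0.05],"yaw":-0.2},{"linear":[-0.18,-0.18,-0.06],"yaw":-0.27},{"linear":[-0.24,-0.24,-0.06],"yaw":-0.27},{"linear":[-0.3,-0.3,-0.06],"yaw":-0.27},{"linear":[-0.36,-0.36,-0.06],"yaw":-0.27},{"linear":[-0.4,-0.4,-0.06],"yaw":-0.27},{"linear":[-0.42,-0.42,-0.06],"yaw":-0.27}]' -1
cat > go.py <<'E'
from h import *
np.set_printoptions(precision=3,suppress=True)
a=np.deg2rad(-11.5);bx=np.array([np.cos(a),np.sin(a),0]);by=np.array([-np.sin(a),np.cos(a),0])
g=np.array([.493,.056,.215])-.006*bx+.003*by
s=manip.observe();T=np.array(s["tool_rot"])
print(s["time_s"],s["tool_pos"],s["wrist_force"],"share",T.T@(g-np.array(s["tool_pos"]))/.5,"yaw",np.rad2deg(np.arctan2(-T[1,0],-T[0,0])),s["gripper_width"])
E
python3 go.py
```

```text
time_s: 1.37
tool_pos: [0.345, 0.3417, 0.2236]
tool_rot: [[-0.979, 0.203, 0.001], [0.203, 0.979, -0.002], [-0.001, -0.002, -1.0]]
wrist_force: [0.9, -0.0, 0.4]
gripper_width: -0.0002
gripper_force: 0.0
1.3667 [0.345 0.342 0.224] [ 0.874 -0.04   0.45 ] share [-0.394 -0.494  0.019] yaw -11.699446894374832 -0.0001690177136812318
```

```bash
python3 -m crank '[{"linear":[-0.05,-0.06,0]},{"linear":[-0.1,-0.12,0]},{"linear":[-0.15,-0.18,0]},{"linear":[-0.2,-0.24,0]},{"linear":[-0.25,-0.3,0]},{"linear":[-0.3,-0.36,0]},{"linear":[-0.34,-0.42,0.01]},{"linear":[-0.37,-0.46,0.01]}]' >/dev/null
python3 go.py
```

```text
1.3667 [0.345 0.342 0.224] [ 0.874 -0.04   0.45 ] share [-0.394 -0.494  0.019] yaw -11.699446894374832 -0.0001690177136812318validation failed for argument at $[0]...
```

```bash
python3 -m crank '[{"linear":[-0.01,-0.015,0]},{"linear":[-0.023,-0.032,0.01]},{"linear":[-0.023,-0.032,0.02]},{"linear":[-0.023,-0.032,0.02]}]' >/dev/null; python3 go.py
python3 - <<'E'
from h import *
im,d=manip.snapshot("scene");cv2.imwrite("pics/s1.png",cv2.resize(im[200:360,200:440,::-1],None,fx=3,fy=3))
E
```

```text
1.3667 [0.345 0.342 0.224] [ 0.874 -0.04   0.45 ] share [-0.394 -0.494  0.019] yaw -11.699446894374832 -0.0001690177136812318validation failed for argument at $[0]...
```

View pics/s1.png

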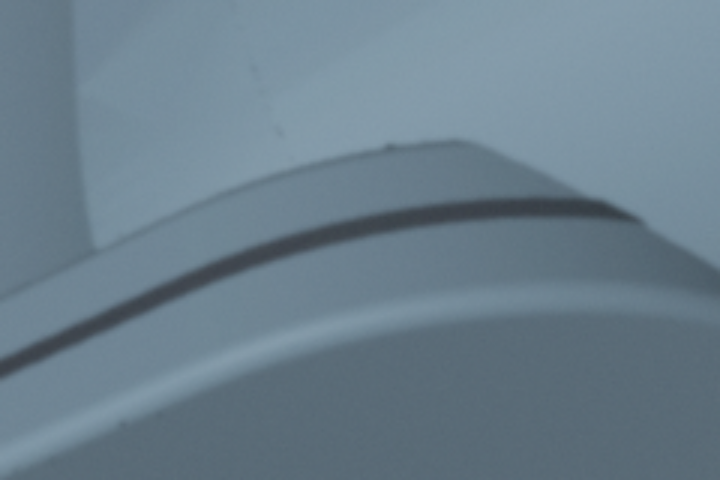

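The picture shows only an arm link close to the scene camera. Both moves were refused because the rows need "yaw", so nothing has moved since the first call.

```bash
python3 -m crank '[{"linear":[-0.05,-0.06,0],"yaw":0},{"linear":[-0.1,-0.12,0],"yaw":0},{"linear":[-0.15,-0.18,0],"yaw":0},{"linear":[-0.2,-0.24,0],"yaw":0},{"linear":[-0.25,-0.3,0],"yaw":0},{"linear":[-0.3,-0.36,0],"yaw":0},{"linear":[-0.34,-0.42,0.01],"yaw":0},{"linear":[-0.37,-0.46,0.01],"yaw":0}]' >/dev/null
python3 go.py
```

```text
2.0833 [0.479 0.082 0.218] [-0.499  0.993  0.596] share [-0.025 -0.04   0.006] yaw -11.476430622037126 0.00012626943384693318
```

```bash
python3 -m crank '[{"linear":[-0.01,-0.015,0],"yaw":0},{"linear":[-0.022,-0.035,0.01],"yaw":0},{"linear":[-0.022,-0.035,0.02],"yaw":0},{"linear":[-0.022,-0.035,0.02],"yaw":0}]' >/dev/null; python3 go.py
python3 - <<'E'
from h import *
for c in("scene","top"):
    im,d=manip.snapshot(c);cv2.imwrite(f"pics/{c}2.png",im[:,:,::-1])
a=cv2.imread("pics/scene2.png");b=cv2.imread("pics/top2.png")
cv2.imwrite("pics/both2.png",np.hstack([cv2.resize(a,(400,300)),cv2.resize(b,(400,300))]))
E
```

```text
2.4167 [0.485 0.067 0.207] [-0.276  0.075  0.315] share [-0.008 -0.012 -0.015] yaw -11.310529174891915 0.0002771647826926083
```

View pics/both2.png

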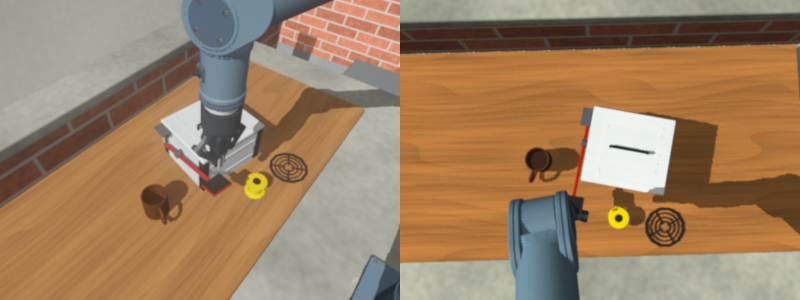

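Left: the hand stands over the paddle (about (215,185)), ahead of the lid. Right: the arm hides the paddle, and the loose things are untouched. The TCP is 6 mm off the goal, so I correct that and go down.

```bash
python3 -m crank '[{"linear":[-0.008,-0.012,0.02],"yaw":0},{"linear":[-0.008,-0.012,0.04],"yaw":0},{"linear":[-0.008,-0.012,0.055],"yaw":0},{"linear":[-0.008,-0.012,0.06],"yaw":0},{"linear":[-0.008,-0.012,0.06],"yaw":0},{"linear":[-0.008,-0.012,0.06],"yaw":0}]' >/dev/null; python3 go.py
```

```text
3.0167 [0.488 0.06  0.178] [ 0.099 -0.09   0.115] share [ 0.002  0.001 -0.074] yaw -11.322100072982288 0.00014160664581392798
```

```bash
python3 -m crank '[{"linear":[0,0,0.01],"yaw":0},{"linear":[0,0,0.02],"yaw":0},{"linear":[0,0,0.03],"yaw":0},{"linear":[0,0,0.04],"yaw":0},{"linear":[0,0,0.05],"yaw":0},{"linear":[0,0,0.06],"yaw":0},{"linear":[0,0,0.07],"yaw":0},{"linear":[0,0,0.08],"yaw":0}]' >/dev/null; python3 go.py
```

```text
3.6833 [0.488 0.059 0.138] [ 0.094  0.426 -0.022] share [ 0.002  0.001 -0.154] yaw -11.328851371864381 0.00011634376854738852
```

Run:
```python
from h import *
im,d=manip.snapshot("scene");a=cv2.resize(im[190:350,230:430,::-1],(400,320))
b,_=manip.snapshot("wrist");cv2.imwrite("pics/w3.png",np.hstack([a,cv2.resize(b[:,:,::-1],(400,320))]))
print(manip.observe()["wrist_force"],manip.observe()["tool_pos"])
```

```text
[ 0.31584478 -0.44972923 -0.75146922] [0.48786617 0.05927866 0.13750829]
```

View pics/w3.png

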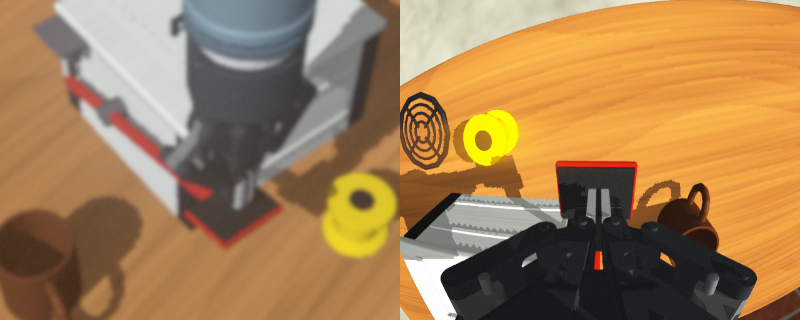

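The fingertips are over the paddle's middle in both views, but the wrist force is about zero. I'll measure the paddle and lid heights from depth.

Run:
```python
from h import *
np.set_printoptions(precision=3,suppress=True)
c=manip.get_calibration("scene");im,d=manip.snapshot("scene");d0=np.load("scene0.npy")
for n,(u,v) in dict(padL=(334,298),padR=(362,297),padF=(343,306),bar=(290,250),lidback=(340,155),lidleft=(275,197),lidright=(412,203),lidL2=(300,220)).items():
    print(n,w("scene",d,u,v,c,1),w("scene",d0,u,v,c,1),im[v,u])
for r in manip.spot_point("scene","paddle"): print(r)
cv2.imwrite("pics/s4.png",cv2.resize(im[140:330,240:440,::-1],(800,600),interpolation=cv2.INTER_CUBIC)[:, :])
```

```text
padL [0.501 0.073 0.157] [0.501 0.073 0.157] [75 64 57]
padR [0.467 0.047 0.163] [0.467 0.048 0.163] [118  61  50]
padF [0.479 0.079 0.163] [0.48  0.079 0.162] [74 62 55]
bar [0.64  0.025 0.121] [0.64  0.025 0.121] [184  78  71]
lidback [0.483 0.095 0.454] [ 0.703 -0.192  0.168] [124 143 157]
lidleft [ 0.719 -0.023  0.166] [ 0.718 -0.023  0.167] [211 214 211]
lidright [ 0.52  -0.172  0.165] [ 0.52  -0.171  0.166] [135 134 133]
lidL2 [ 0.645 -0.01   0.166] [ 0.645 -0.01   0.166] [212 215 214]
{'position': [345.4, 291.2], 'p': 0.82}
```

View pics/s4.png

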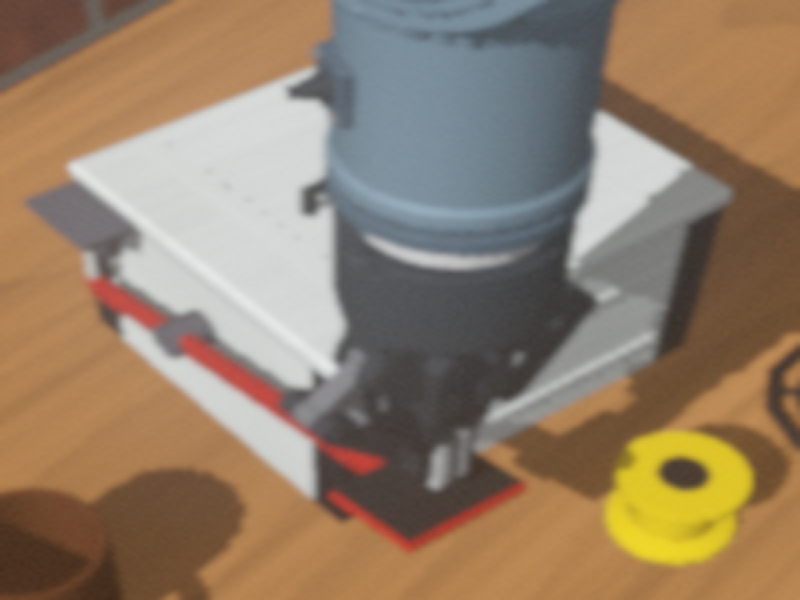

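Run:
```python
from h import *
np.set_printoptions(precision=3,suppress=True)
c=manip.get_calibration("scene");im,d=manip.snapshot("scene")
for u,v in[(349,291),(350,293),(350,288),(355,287),(355,290),(349,284)]: print(u,v,w("scene",d,u,v,c,0),im[v,u])
s=manip.observe();R=np.array(c["rotation"]);q=R.T@(np.array(s["tool_pos"])-np.array(c["position"]))
print(s["tool_pos"],c["cx"]-q[0]/q[2]*c["fx"],c["cy"]+q[1]/q[2]*c["fy"], s["gripper_width"],s["joint_pos"])
```

```text
349 291 [0.479 0.067 0.189] [160 159 159]
350 293 [0.478 0.065 0.182] [114 109 107]
350 288 [0.479 0.065 0.194] [143 141 141]
355 287 [0.476 0.056 0.19 ] [111 108 106]
355 290 [0.485 0.042 0.159] [86 80 75]
349 284 [0.481 0.065 0.203] [158 157 157]
[0.489 0.059 0.139] 345.5070254877486 303.28523949955337 -2.2450019787045775e-05 [-24.076  20.041  14.46  115.161  -6.878  45.573  73.034]
```

By depth the fingertips' lower end is at about z=0.182, while the state reports 0.139, so contact must be found by force and camera. I'll go down slowly.

```bash
cat > tip.py <<'E'
from h import *
np.set_printoptions(precision=3,suppress=True)
s=manip.observe();print(s["time_s"],s["tool_pos"],s["wrist_force"])
c=manip.get_calibration("scene");im,d=manip.snapshot("scene")
v,u=np.mgrid[0:480,0:640];q=np.stack([(u-c["cx"])/c["fx"]*d,-(v-c["cy"])/c["fy"]*d,-d],-1)
P=q@np.array(c["rotation"]).T+np.array(c["position"])
m=(d>0)&(u>346)&(u<352)&(v>278)&(v<312)
for vv in range(280,312,2): print(vv,P[vv,350],im[vv,350]) if d[vv,350]>0 else None
print("padF",w("scene",d,343,306,c,1),"lidleft",w("scene",d,275,197,c,1))
E
python3 -m crank '[{"linear":[0,0,0.006],"yaw":0},{"linear":[0,0,0.012],"yaw":0},{"linear":[0,0,0.018],"yaw":0},{"linear":[0,0,0.024],"yaw":0},{"linear":[0,0,0.024],"yaw":0}]' >/dev/null; python3 tip.py
```

```text
4.35 [0.488 0.059 0.126] [0.033 0.105 0.432]
280 [0.477 0.069 0.219] [66 61 57]
282 [0.478 0.068 0.213] [73 67 62]
284 [0.476 0.07  0.212] [83 78 75]
286 [0.478 0.067 0.202] [124 123 121]
288 [0.478 0.066 0.197] [148 147 146]
290 [0.478 0.065 0.19 ] [145 144 143]
292 [0.478 0.065 0.185] [143 141 140]
294 [0.477 0.066 0.182] [140 138 135]
296 [0.478 0.065 0.175] [133 130 128]
298 [0.478 0.063 0.168] [106 101  98]
300 [0.479 0.063 0.161] [76 65 58]
302 [0.476 0.066 0.163] [74 61 54]
304 [0.473 0.07  0.164] [88 61 53]
306 [0.472 0.072 0.162] [151  59  49]
308 [0.47  0.074 0.16 ] [167  73  51]
310 [0.517 0.003 0.024] [168 112  69]
padF [0.479 0.079 0.162] lidleft [ 0.718 -0.023  0.167]
```

The offset holds (tip about 0.168 at reported 0.126), and x and y agree. Contact should come at about 0.120 reported.

```bash
python3 -m crank '[{"linear":[0,0,0.008],"yaw":0},{"linear":[0,0,0.014],"yaw":0},{"linear":[0,0,0.02],"yaw":0},{"linear":[0,0,0.026],"yaw":0},{"linear":[0,0,0.03],"yaw":0},{"linear":[0,0,0.03],"yaw":0}]' >/dev/null; python3 tip.py|sed -n '1p;$p'
```

```text
4.9 [0.488 0.06  0.111] [-2.291  1.448  5.803]
padF [0.484 0.072 0.15 ] lidleft [ 0.716 -0.021  0.17 ]
```

Contact: 5.8 N, and paddle and lid are moving. I keep pressing.

```bash
python3 -m crank '[{"linear":[0,0,0.012],"yaw":0},{"linear":[0,0,0.024],"yaw":0},{"linear":[0,0,0.036],"yaw":0},{"linear":[0,0,0.048],"yaw":0},{"linear":[0,0,0.06],"yaw":0},{"linear":[0,0,0.072],"yaw":0},{"linear":[0,0,0.084],"yaw":0},{"linear":[0,0,0.09],"yaw":0}]' >/dev/null
cat > lid.py <<'E'
from h import *
np.set_printoptions(precision=3,suppress=True)
s=manip.observe();print(s["time_s"],s["tool_pos"],s["wrist_force"])
im,d=manip.snapshot("scene");cv2.imwrite("pics/l%d.png"%(s["time_s"]*100),im[:,:,::-1])
c=manip.get_calibration("scene")
v,u=np.mgrid[0:480,0:640];q=np.stack([(u-c["cx"])/c["fx"]*d,-(v-c["cy"])/c["fy"]*d,-d],-1)
P=q@np.array(c["rotation"]).T+np.array(c["position"])
b=np.array([.98,-.199,0]);y=np.array([.199,.98,0]);o=np.array([.634,-.099,0])
B=np.stack([(P-o)@b,(P-o)@y,P[...,2]],-1)
# lid: bright pixels in the left strip of the lid, above box top
m=(d>0)&(im.min(2)>170)&(B[...,2]>.155)&(B[...,1]>.05)&(B[...,1]<.115)&(B[...,0]>-.1)&(B[...,0]<.12)
X=B[m]
from scipy import stats
r=stats.theilslopes(X[::max(1,len(X)//600),2],X[::max(1,len(X)//600),0]);print("lid angle",-np.arctan(r[0]),len(X),X[:,2].max())
E
python3 lid.py
```

```text
5.6167 [0.487 0.06  0.066] [-4.566  1.751  5.47 ]
lid angle 0.603615397252378 979 0.28122705258724773
```

```bash
python3 -m crank '[{"linear":[0,0,0.008],"yaw":0},{"linear":[0,0,0.016],"yaw":0},{"linear":[0,0,0.023],"yaw":0},{"linear":[0,0,0.024],"yaw":0},{"linear":[0,0,0.024],"yaw":0}]' >/dev/null;python3 lid.py
```

```text
6.0833 [0.488 0.06  0.054] [-4.188  2.675  3.739]
lid angle 0.7256422379046127 470 0.29996239636633387
```

Lid at about 0.73-0.76 rad (lip height agrees). I press 2 mm more and hold for over 2 s.

```bash
H='x'; python3 -m crank '[{"linear":[0,0,0.004],"yaw":0},{"linear":[0,0,0.004],"yaw":0},{"linear":[0,0,0.004],"yaw":0},{"linear":[0,0,0.004],"yaw":0},{"linear":[0,0,0.004],"yaw":0},{"linear":[0,0,0.004],"yaw":0},{"linear":[0,0,0.004],"yaw":0},{"linear":[0,0,0.004],"yaw":0}]' >/dev/null
python3 -m crank '[{"linear":[0,0,0],"yaw":0},{"linear":[0,0,0],"yaw":0},{"linear":[0,0,0],"yaw":0},{"linear":[0,0,0],"yaw":0},{"linear":[0,0,0],"yaw":0},{"linear":[0,0,0],"yaw":0},{"linear":[0,0,0],"yaw":0},{"linear":[0,0,0],"yaw":0}]' >/dev/null
python3 -m crank '[{"linear":[0,0,0],"yaw":0},{"linear":[0,0,0],"yaw":0},{"linear":[0,0,0],"yaw":0},{"linear":[0,0,0],"yaw":0},{"linear":[0,0,0],"yaw":0},{"linear":[0,0,0],"yaw":0},{"linear":[0,0,0],"yaw":0},{"linear":[0,0,0],"yaw":0}]' >/dev/null
python3 -m crank '[{"linear":[0,0,0],"yaw":0},{"linear":[0,0,0],"yaw":0},{"linear":[0,0,0],"yaw":0}]' >/dev/null; python3 lid.py
```

```text
8.3833 [0.489 0.059 0.052] [-4.346  2.566  3.816]
lid angle 0.7505957496385366 407 0.3037823528674341
```

```bash
ls -t pics/l*.png|head -1; cp $(ls -t pics/l*.png|head -1) pics/open.png
```

```text
pics/l838.png
```

View pics/open.png

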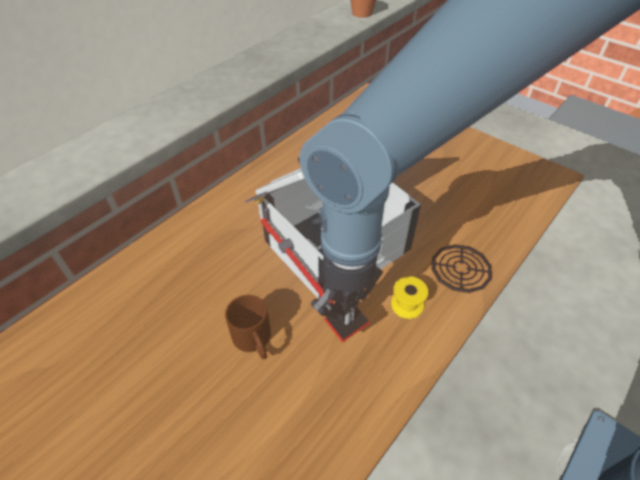

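The lid stands wide open, the paddle is down under the fingertips at (347,318), and the loose things are untouched. Now I ease it up.

```bash
python3 -m crank '[{"linear":[0,0,-0.004],"yaw":0},{"linear":[0,0,-0.009],"yaw":0},{"linear":[0,0,-0.014],"yaw":0},{"linear":[0,0,-0.019],"yaw":0},{"linear":[0,0,-0.024],"yaw":0},{"linear":[0,0,-0.029],"yaw":0},{"linear":[0,0,-0.034],"yaw":0},{"linear":[0,0,-0.038],"yaw":0}]' |sed -n '1,2p;4p'
python3 -m crank '[{"linear":[0,0,-0.004],"yaw":0},{"linear":[0,0,-0.009],"yaw":0},{"linear":[0,0,-0.014],"yaw":0},{"linear":[0,0,-0.019],"yaw":0},{"linear":[0,0,-0.024],"yaw":0},{"linear":[0,0,-0.029],"yaw":0},{"linear":[0,0,-0.034],"yaw":0},{"linear":[0,0,-0.038],"yaw":0}]' |sed -n '1,2p;4p'; python3 lid.py
```

```text
time_s: 9.1
tool_pos: [0.4885, 0.0592, 0.0718]
wrist_force: [-4.0, 1.0, 5.7]
time_s: 9.77
tool_pos: [0.4899, 0.059, 0.0912]
wrist_force: [-1.2, -0.1, 4.4]
9.7667 [0.49  0.059 0.091] [-1.214 -0.114  4.417]
lid angle 0.31938914552910175 1720 0.22972732447024147
```

```bash
python3 -m crank '[{"linear":[0,0,-0.004],"yaw":0},{"linear":[0,0,-0.008],"yaw":0},{"linear":[0,0,-0.012],"yaw":0},{"linear":[0,0,-0.016],"yaw":0},{"linear":[0,0,-0.02],"yaw":0},{"linear":[0,0,-0.024],"yaw":0},{"linear":[0,0,-0.028],"yaw":0},{"linear":[0,0,-0.032],"yaw":0}]' |sed -n '1,2p;4p'
python3 -m crank '[{"linear":[0,0,-0.003],"yaw":0},{"linear":[0,0,-0.006],"yaw":0},{"linear":[0,0,-0.01],"yaw":0},{"linear":[0,0,-0.014],"yaw":0},{"linear":[0,0,-0.018],"yaw":0},{"linear":[0,0,-0.022],"yaw":0},{"linear":[0,0,-0.026],"yaw":0},{"linear":[0,0,-0.03],"yaw":0}]' |sed -n '1,2p;4p'; python3 lid.py
```

```text
time_s: 10.48
tool_pos: [0.4891, 0.0595, 0.1068]
wrist_force: [3.4, -1.0, 4.4]
time_s: 11.15
tool_pos: [0.4885, 0.0594, 0.1216]
wrist_force: [4.5, -0.4, 2.5]
11.15 [0.489 0.059 0.122] [ 4.475 -0.423  2.536]
lid angle -0.0006554586750682553 2334 0.17088113612246192
```

```bash
python3 -m crank '[{"linear":[0,0,-0.004],"yaw":0},{"linear":[0,0,-0.01],"yaw":0},{"linear":[0,0,-0.02],"yaw":0},{"linear":[0,0,-0.04],"yaw":0},{"linear":[0,0,-0.07],"yaw":0},{"linear":[0,0,-0.1],"yaw":0},{"linear":[0,0,-0.13],"yaw":0},{"linear":[0,0,-0.15],"yaw":0}]' >/dev/null
python3 -m crank '[{"linear":[0.04,0.05,0],"yaw":0},{"linear":[0.08,0.1,0],"yaw":0},{"linear":[0.12,0.15,0],"yaw":0},{"linear":[0.16,0.2,0],"yaw":0},{"linear":[0.2,0.25,0],"yaw":0},{"linear":[0.2,0.25,0],"yaw":0},{"linear":[0.2,0.25,0],"yaw":0},{"linear":[0.2,0.25,0],"yaw":0}]' |sed -n '1,2p;4p'; python3 lid.py
python3 - <<'E'
from h import *
im,d=manip.snapshot("top")
for l in("mug","spool_core","fan_guard","paddle"):
    r=manip.spot_point("top",l)
    if r: print(l,r[0]["position"],w("top",d,*r[0]["position"]))
cv2.imwrite("pics/end.png",im[:,:,::-1])
E
```

```text
time_s: 12.53
tool_pos: [0.415, 0.201, 0.1965]
wrist_force: [0.4, -0.2, -0.4]
12.5333 [0.415 0.201 0.197] [ 0.444 -0.217 -0.436]
mug [223.4, 258.2] [0.6176038  0.16089191 0.02903028]
spool_core [349.2, 346.2] [ 0.44920235 -0.07144584  0.07130824]
fan_guard [422.3, 363.9] [ 0.4082228  -0.21033037  0.02419353]
paddle [274.0, 325.9] [0.49397283 0.05716789 0.15831858]lid.py:14: SmallSampleWarning: One or more sample arguments is too small; all returned values will be NaN. See documentation for sample size requirements.
  r=stats.theilslopes(X[::max(1,len(X)//600),2],X[::max(1,len(X)//600),0]);print("lid angle",-np.arctan(r[0]),len(X),X[:,2].max())
Traceback (most recent call last):
  File "lid.py", line 14, in <module>
    r=stats.theilslopes(X[::max(1,len(X)//600),2],X[::max(1,len(X)//600),0]);print("lid angle",-np.arctan(r[0]),len(X),X[:,2].max())
                                                                                                                       ~~~~~~~~~~^^
ValueError: zero-size array to reduction operation maximum which has no identity
```

View pics/end.png

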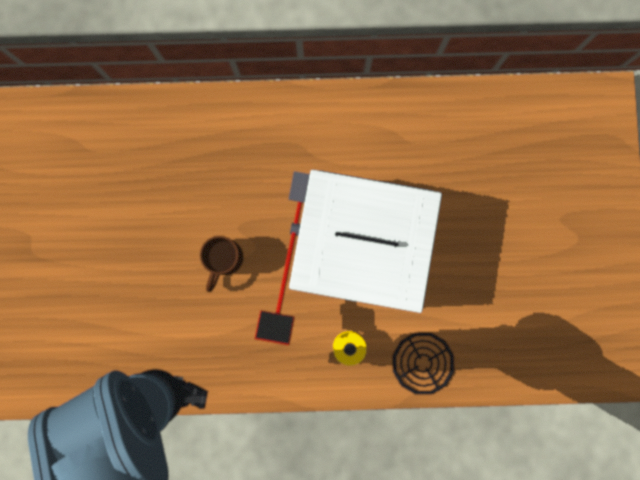

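The lid is shut, the paddle is back up at (275,327), and the mug, spool core and ring are where they were. The arm is clear at about (150,400).

```bash
python3 -c "
from cell import manip
print(manip.hand_in())"
```

```text
the job is handed in; nothing more can be done
None
```

The job is handed in with no verdict returned: I held the lid open at about 0.75 rad for just over 2 s, eased it shut over about 2.8 s with the fingertips on the paddle, and moved clear, with the mug, spool core and fan guard ring still in place in the last picture.

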